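# Weigh the wax pail on the beam scale

### The arm

A 6-joint arm with a two-finger parallel gripper is mounted at the origin on the work surface. World frame = base frame: x ahead of the robot, y to its left, z up, the work surface at z = 0. Lengths are in mm, angles in rad, forces in N, time in s.
With the tool pointing down it reaches from about 275 to 750 mm from the base axis. Payload 10.2 kg.
Tool frame: the origin (TCP) lies midway between the tips of the shut fingers; the grasp point (between the pads) lies 19 mm behind it; z points along the fingers, y is the line along which they close (so a half turn about z gives the same grasp; the last joint's range is limited). The gripper opens to 85 mm and grips with 20 to 120 N. Pads are 22 mm wide; open, the fingers measure 114 mm over their backs; the gripper's body (76 mm by 85 mm) begins 54 mm behind the grasp point. The pads swing forward as they close: fully open they stand 13 mm farther back than shut.
Start: joints at [-1.533, 0.313, 1.498, -0, 1.331, -0.223], TCP at [135.36, -507.256, 231.294] pointing down, gripper open.
Joint ranges: [-2.94, 2.94], [-0.97, 2.17], [0.19, 2.56], [-1.23, 4.37], [0.02, 3.11], [-2.88, 2.88]. Speed limits (rad/s): [2.39, 2.39, 3.01, 3.14, 3.14, 3.14].

### API

Orientations are given as a unit quaternion [w, x, y, z].
In Python, from rig import ctrl gives the robot as it stands.
- The arm moves only by the tool send_rows, never from a script. Its argument "targets" is a list of rows, each a list of 7 numbers: the closure, from -1 (fully open) to 1 (shut), so that 0 is half open, then the shift along the tool's x, y, z in m, then the turn, a rotation vector about the tool's x, y, z in rad. In form: [[claw, dx, dy, dz, ax, ay, az], ...]. A call has exactly 10 rows; each row shifts and turns the commanded pose from where the row before left it, along the tool's axes as they then stand; what a row does not reach is not made up. A row lasts 1/8 s, in which the tool goes at most 62.5 mm and 10.7 degrees, less where a joint would pass 70% of its speed; a pose out of reach is approached as far as the arm can. A call with a gripper value outside its range is refused whole. The fingers move at their own pace and stop on an object; "squeeze" is the grip in N (left out, the last holds). Time passes only in rows, so rows that do not move let the fingers close, or fill a call up. It gives the time, the measured TCP pose, the force, the opening and the grip force at its end, in the units of the state.
- ctrl.sense(): the state, without advancing time (a new reading comes with each control period).
- ctrl.capture(name): name is "scene" or "top" or "wrist"; returns a dict with "img" (420x560x3 uint8, red, green, blue), "camera_matrix" (3x3 intrinsics, pixels), "k1" (the pictures are not rectified: a ray, as slopes to the right and down, at radius r is drawn at 1 + k1 r^2 times it, then the intrinsics apply), "R" (3x3) and "t" (3): a world point X has camera coordinates R X + t. Camera axes: x right, y down, z forward; pixel columns grow to the right and rows downward; lengths in mm; the calibration is good to about 2 mm. A picture is of the moment at which its call begins. There is no depth.
- ctrl.finish_job(): hands the job in; it is judged then, once.
Trained networks look in a picture, given as the dict that the camera call returned (one of the last four; its "shot" number tells which), for a name from the list of things; names that differ only in an ending like _2 or _b are one class to them, and where a whole thing is asked for, a point or a joint stands for the part that bears it (a point fixed in the world has none). Each returns a list of dicts, best first, with "score" (0 to 1); they miss things now and then, are a little off and sometimes report something else, mostly with a low value. They report only what shows in the picture. A call takes as long as a camera call. They do not tell look-alikes from the thing itself.
- ctrl.boxes_of(query, picture): "extent" ([left, top, width, height] in pixels, round what is visible of it).
- ctrl.landmark_of(query, picture): "point" ([column, row] in pixels: a listed point, or the origin of a listed thing).
The state is a dict: "time_s": time; "joints": joint angles; "dq": joint speeds; "tau": joint torques, N m; "eef_pos": TCP position; "ee_rot": TCP orientation; "force": force on the tool from outside, world axes, zero at the start; "wrist_torque": the same for the moment, N m; "grip_width": opening from 0.0 (shut) to 1.0 (fully open); "grip_force": force on a finger pad.
Only numpy, scipy, OpenCV 4.12 (cv2) and the standard library are available. Lean on these libraries where they do the work, as an engineer would, in place of code of your own. Each camera call takes 0.05 s, during which the arm holds its last target. There are 200 camera calls.

### The job

Weigh the lidded pail of wax on the beam scale: hang it by its wooden-gripped handle in the two V-shaped saddles at the short end of the beam, then nudge the brass poise along the long arm with closed fingertips, never pinching it, until the pointer comes to rest at the long middle line of the index plate, within one small division, and let go of everything. The beam rides on fine pivots, so lower the pail softly, touch the scale only lightly and slowly, and leave the other things on the counter where they are.

Things in the scene. Friction and masses are not known exactly. Their poses are not given: they have to be found in the camera images.
- stand: Fixed grey frame of the beam scale. Origin on the counter below the pivot; short (load) arm along +y, long (poise) arm along -y. Base plate 110 mm in x, y from +105 to -355 mm, 20 mm high; pillar and yoke 66 by 40 mm, up to 251 mm. At the long end a damper block (y -262 mm, 132 mm high) and an index post with a white plate, top at 245 mm.
- beam: Swinging beam. Origin on the pivot axis (its x), 233 mm above the counter; +y along the short arm, z up when level. Tips 0.075 rad either way to its stops, damped, settles in 2 s; long arm down at the start. Bar 8 x 20 mm, centred 28 mm below the axis. A dark counterweight, 86 mm in x, lies across the short arm at y 33 to 59 mm, 15 to 41 mm below the axis. Trimmed level when bare.
- saddles (a point): Midpoint of the two V saddles, where the axis of the pail's handle seats: 100 mm from the pivot along the beam's +y, 20 mm below its axis. Saddles 36 mm to either side along the beam's x, 7 mm thick; smooth 45 degree V's, open upward, 31 mm wide at the mouth, tips 11 mm above this point. Empty, the short arm stands raised and yields 15 mm under the pail until the beam meets its stop.
- handle (a point): Middle of the pail's handle, 150 mm above its underside: a wooden grip 16 mm thick, 44 mm long along the pail's x, on a straight level 6 mm wire that runs 50 mm to either side before bending down. The bare wire on both sides of the grip goes into the saddles.
- pail: Lidded metal pail, 94 mm across the lid and 76 mm tall without its stiff wire handle, standing on the counter; origin at the centre of its underside, x along the handle, z up. Its mass is 0.46 to 0.84 kg, not known beforehand.
- poise (a joint): Position of the poise on the long arm (m): 0 at the inner stop, 0.180 at the outer; its middle lies 55 mm plus this from the pivot. Stays where left, slides at a push of 2 to 3 N, taken slowly. Poise 0.40 kg; a pail of mass m balances with the poise's middle at m / 0.40 kg x 100 mm from the pivot.
- knob (a point): Middle of the brass knob standing on the poise: upright cylinder 14 mm across, 26 mm tall (13 mm up and down from here), on a 6 mm neck 9 mm across. The poise below is a 36 mm brass cube whose top lies 20 mm below this point. With the beam level this point is 243 mm above the counter; it rises and falls with the beam.
- pointer (a point): Tip of the pointer at the end of the long arm, 300 mm from the pivot. Near balance it moves about 3 mm for every mm of the poise (up when the poise moves inward); at the stops it stands 22 mm above or below the index. It tells the truth only while nothing touches beam or poise.
- index (a point): The long middle line of the index plate, fixed, at the height of the pointer when the beam is level (205 mm above the counter). The small divisions above and below are 8 mm apart.
- amber_bottle: Bystander, not to be moved: amber glass bottle with a cork, 60 mm across, 170 mm tall; origin at the centre of its underside.
- plain_tin: Bystander, not to be moved: plain metal tin without any handle, 72 mm across, 55 mm tall; origin at the centre of its underside.
- candle_jar: Bystander, not to be moved: white ceramic candle jar with a wooden lid, 68 mm across, 75 mm tall; origin at the centre of its underside.
- game_box: Bystander, not to be moved: flat red cardboard game box, 75 x 130 x 38 mm; origin at the centre of its underside.
- ribbon_spool: Bystander, not to be moved: white plastic ribbon spool lying flat, 60 mm across, 30 mm tall; origin at the centre of its underside.
- paddle: Bystander, not to be moved: table tennis paddle lying flat, blade 150 mm across, centred 50 mm along its own +x, handle along its own -x, 18 mm high at most; origin at the centre of its underside.
- mug: Bystander, not to be moved: blue mug, 80 mm across without its handle, 88 mm tall; origin at the centre of its underside.
There are look-alikes about, which are no part of the job. Leave any pink or turquoise look-alike of the pail alone.

How it is judged (in metres and radians):
On the way:
1. the pail hangs by its handle in both saddles, let go (distance between handle and saddles below 0.006 m and angle between pail's own z axis and vertical below 0.2 rad and contact force between each of the fingers, the arm and pail below 0.2 N), for 0.2 s.
At the end, for the whole second after the job is handed in: The pail hangs upright in both saddles (handle within 6 mm of its seat, tilt under 0.2 rad), the pointer rests within 8 mm (one small division) above or below the index line, beam and pail are at rest, and the robot has let go of pail and scale (distance between handle and saddles below 0.006 m and angle between pail's own z axis and vertical below 0.2 rad and z of pointer in the frame of index between -0.008 and 0.008 m and angular speed of beam below 0.05 rad/s and linear speed of pail below 0.05 m/s); the robot touches nothing.
It fails at once if the robot pinches, knocks or leans on the scale (over 8 N in all) (contact force between any of the fingers, the arm and stand above 8 N).
It fails at once if the pail is pressed or knocked against the scale (over 40 N) (contact force between pail and stand above 40 N).
It fails at once if another thing on the counter is moved by more than 30 mm (distance of any of amber_bottle, plain_tin, candle_jar, game_box, ribbon_spool, paddle, mug from where it was at the start of the episode above 0.03 m).
It also fails if it takes over 72 s, if anything falls off the work surface, if the arm or the gripper's body presses on something with over 40 N, if the wrist force passes 120 N, or if a joint passes its speed limit or range.

## Working session

There is one attempt and no reset: what is moved stays moved. The work goes in short steps, Python scripts to look and compute and a tool call to move; the robot and the scene stay as the last step left them, time stands still between calls to the robot, and variables do not carry over. Pictures are saved under pics/ and viewed, at most 10 in all, crops included, and the job is handed in when it is done.

Besides the shell and the picture viewer there is one more tool, called after "Emit:" as name(argument=value, ...), one argument or row to a line, values as JSON. send_rows: Moves the arm, as the interface text tells. Its arguments: {"type":"object","properties":{"targets":{"type":"array"},"squeeze":{"type":"number"}},"required":["targets"]}

```bash
mkdir -p pics; ls; cat > h.py <<'E'
import numpy as np, cv2
from rig import ctrl
from scipy.optimize import least_squares
def ray(c,p):
    K=np.array(c["camera_matrix"]);d=np.linalg.solve(K,[p[0],p[1],1.])[:2]
    r=np.linalg.norm(d);s=r
    for _ in range(20): s=r/(1+c["k1"]*s*s)
    d=d*(s/r if r else 1)
    R=np.array(c["R"]);v=R.T@np.array([d[0],d[1],1]);return -R.T@np.array(c["t"]),v/np.linalg.norm(v)
def atz(c,p,z):
    o,v=ray(c,p);return o+v*(z-o[2])/v[2]
def tri(obs):
    A=0;b=0;res=[]
    for c,p in obs:
        o,v=ray(c,p);P=np.eye(3)-np.outer(v,v);A=A+P;b=b+P@o;res.append((P,o))
    x=np.linalg.solve(A,b);return x,[np.linalg.norm(P@(x-o)).round(1) for P,o in res]
def proj(c,X):
    q=np.array(c["R"])@X+np.array(c["t"]);s=q[:2]/q[2];s=s*(1+c["k1"]*(s@s));K=np.array(c["camera_matrix"]);return (K@[s[0],s[1],1])[:2]
def save(c,n,box=None,sc=1):
    im=c["img"][:,:,::-1]
    if box: x,y,w,h=box;im=im[y:y+h,x:x+w]
    cv2.imwrite("pics/"+n,cv2.resize(im,None,fx=sc,fy=sc,interpolation=cv2.INTER_CUBIC))
E
python3 - <<'E'
from h import *
np.set_printoptions(precision=1,suppress=True)
C={n:ctrl.capture(n) for n in("scene","top","wrist")}
im=np.vstack([np.hstack([cv2.resize(C[n]["img"],(400,300)) for n in("scene","top")]),np.hstack([cv2.resize(C["wrist"]["img"],(400,300)),np.zeros((300,400,3),np.uint8)])])
cv2.imwrite("pics/a.png",im[:,:,::-1])
for n in C:
  for q in("pail","stand","beam","handle","saddles","knob","pointer","index"):
    print(n,q,[(np.round(d["point"]).tolist(),round(d["score"],2)) for d in ctrl.landmark_of(q,C[n])[:4]])
print(ctrl.sense())
for n in C: o,v=ray(C[n],(280,210));print(n,o,v)
E
```

```text
pics
scene pail [([328.0, 211.0], 0.74), ([309.0, 180.0], 0.73), ([257.0, 225.0], 0.72), ([343.0, 190.0], 0.59)]
scene stand [([295.0, 251.0], 0.94)]
scene beam [([295.0, 188.0], 0.79), ([286.0, 369.0], 0.32)]
scene handle [([256.0, 163.0], 0.91), ([348.0, 156.0], 0.7), ([314.0, 142.0], 0.62), ([336.0, 178.0], 0.61)]
scene saddles [([320.0, 179.0], 0.64)]
scene knob [([273.0, 196.0], 0.62)]
scene pointer [([210.0, 253.0], 0.79)]
scene index [([209.0, 246.0], 0.79)]
top pail [([134.0, 225.0], 0.85), ([187.0, 214.0], 0.76), ([181.0, 261.0], 0.76), ([211.0, 294.0], 0.67)]
top stand [([266.0, 206.0], 0.89)]
top beam [([262.0, 197.0], 0.78)]
top handle [([173.0, 206.0], 0.87), ([120.0, 220.0], 0.81), ([173.0, 265.0], 0.8), ([119.0, 272.0], 0.68)]
top saddles [([222.0, 191.0], 0.95)]
top knob [([295.0, 203.0], 0.72)]
top pointer [([376.0, 214.0], 0.64), ([185.0, 215.0], 0.46), ([194.0, 155.0], 0.39)]
top index [([380.0, 219.0], 0.62)]
wrist pail []
wrist stand []
wrist beam []
wrist handle []
wrist saddles []
wrist knob []
wrist pointer []
wrist index []
{'time_s': 1.35, 'joints': array([-1.5,  0.3,  1.5,  0. ,  1.3, -0.2]), 'dq': array([-0.,  0.,  0.,  0.,  0., -0.]), 'tau': array([ -0. , -41.2, -26. ,  -0. ,   0. ,  -0. ]), 'eef_pos': array([ 135.3, -507.3,  231.3]), 'ee_rot': array([0. , 1. , 0.1, 0. ]), 'force': array([0.5, 0.2, 0.4]), 'wrist_torque': array([ 0., -0.,  0.]), 'grip_force': 0.0, 'grip_width': 0.9993944569874357}
scene [1046.  -758.9  827. ] [-0.5  0.7 -0.6]
top [ 413.4   13.7 1423.3] [ 0.1 -0.  -1. ]
wrist [ 207.5 -488.4  372.4] [-0.3 -0.1 -1. ]
```

View pics/a.png

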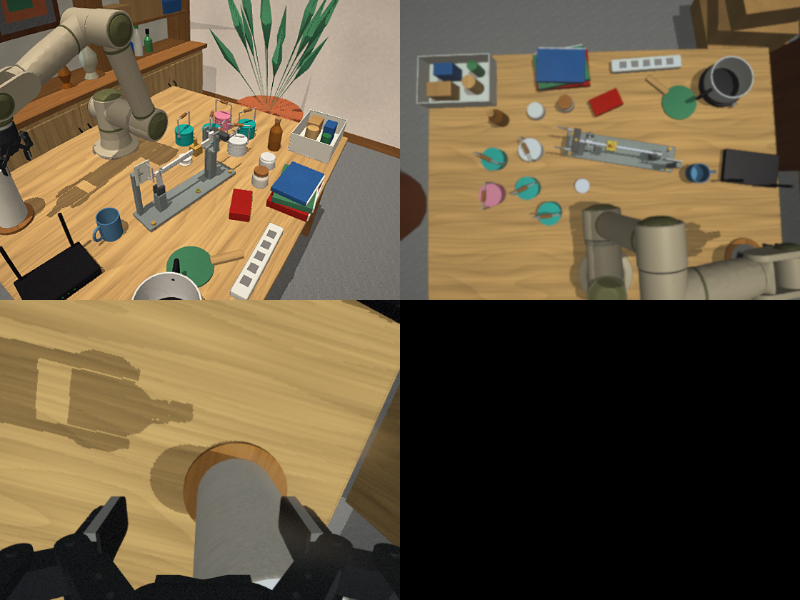

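```bash
python3 - <<'E'
from h import *
np.set_printoptions(precision=1,suppress=True)
S=ctrl.capture("scene");T=ctrl.capture("top")
def cr(c,x,y,w,h,W,H): return cv2.resize(c["img"][y:y+h,x:x+w],(W,H),interpolation=cv2.INTER_CUBIC)
im=np.hstack([cr(S,225,130,150,110,400,293),cr(T,95,120,150,110,400,293)])
im=np.vstack([im,np.hstack([cr(S,180,150,150,110,400,293),cr(T,215,150,200,147,400,293)])])
cv2.imwrite("pics/b.png",im[:,:,::-1])
c=dict(pail=[(328,211),(187,214)],handle=[(336,178),(173,206)],saddles=[(320,179),(222,191)],knob=[(273,196),(295,203)],pointer=[(210,253),(376,214)],index=[(209,246),(380,219)],beam=[(295,188),(262,197)],stand=[(295,251),(266,206)])
for k,(a,b) in c.items(): print(k,*tri([(S,a),(T,b)]))
print('pail z0',atz(S,(328,211),0),atz(T,(187,214),0),'handle150',atz(S,(336,178),150),atz(T,(173,206),150))
for k,z in dict(pail=0,stand=0,saddles=226,knob=240,amber_bottle=0,plain_tin=0,candle_jar=0,ribbon_spool=0,mug=0,game_box=0).items():
  print(k,[(d["point"],atz(T,d["point"],z)[:2].round(),round(d["score"],2)) for d in ctrl.landmark_of(k,T)[:5]])
print([(np.round(d["point"],1),d["score"]) for d in ctrl.landmark_of("handle",S)])
print([(np.round(d["point"],1),d["score"]) for d in ctrl.landmark_of("handle",T)])
E
```

```text
pail [511.5 288.8   4.2] [np.float64(1.3), np.float64(1.3)]
handle [525.3 301.7 134.7] [np.float64(0.6), np.float64(0.6)]
saddles [551.  153.9 212.4] [np.float64(3.1), np.float64(3.1)]
knob [514.4 -32.4 239. ] [np.float64(0.3), np.float64(0.3)]
pointer [ 484.5 -248.2  182.1] [np.float64(0.5), np.float64(0.5)]
index [ 475.2 -249.5  200.2] [np.float64(7.5), np.float64(7.5)]
beam [531.5  50.  227.6] [np.float64(2.5), np.float64(2.5)]
stand [530.9  49.    1.8] [np.float64(3.2), np.float64(3.2)]
pail z0 [509.7 295.1   0. ] [510.8 288.8   0. ] handle150 [537.3 278.8 150. ] [523.5 298.  150. ]
pail [([135.7, 272.5], array([337., 448.]), 0.93), ([215.7, 294.8], array([264., 206.]), 0.89), ([137.0, 223.7], array([485., 443.]), 0.75), ([180.7, 263.7], array([360., 310.]), 0.73)]
stand [([268.2, 207.7], array([523.,  41.]), 0.72)]
saddles [([225.2, 189.5], array([556., 146.]), 0.6)]
knob [([293.9, 203.7], array([513., -29.]), 0.66)]
amber_bottle [([143.0, 166.6], array([661., 423.]), 0.95)]
plain_tin [([190.1, 156.5], array([688., 277.]), 0.62)]
candle_jar [([231.8, 144.7], array([721., 148.]), 0.68)]
ribbon_spool [([251.7, 257.5], array([373.,  95.]), 0.61), ([412.7, 246.8], array([ 392., -394.]), 0.54)]
mug [([415.8, 241.4], array([ 408., -405.]), 0.7)]
game_box [([284.7, 145.1], array([715., -15.]), 0.76), ([413.9, 242.6], array([ 404., -399.]), 0.5)]
[(array([311.9, 140.5]), 0.82), (array([258.6, 161.5]), 0.7), (array([347.8, 155.5]), 0.61), (array([296. , 158.4]), 0.61), (array([332.2, 176.2]), 0.55)]
[(array([118.8, 220.7]), 0.94), (array([203.9, 301.7]), 0.91), (array([171.3, 264.4]), 0.85), (array([118.1, 273.2]), 0.67), (array([142.1, 168.4]), 0.38)]
```

View pics/b.png

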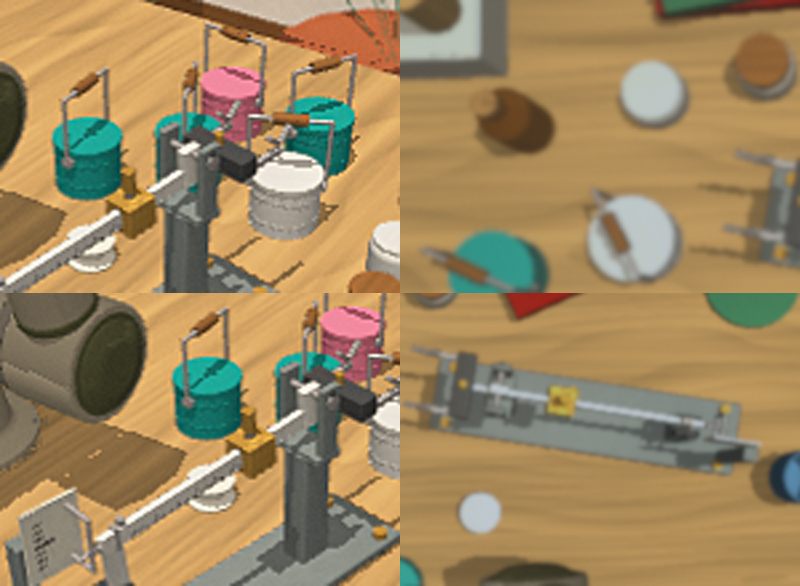

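```bash
python3 - <<'E'
from h import *
from scipy.spatial.transform import Rotation as Ro
np.set_printoptions(precision=3,suppress=True)
s=ctrl.sense();q=s["ee_rot"];print(s["time_s"],q,'\n',Ro.from_quat([*q[1:],q[0]]).as_matrix())
S=ctrl.capture("scene");T=ctrl.capture("top")
print(tri([(S,(335,174)),(T,(174.5,207))]),tri([(S,(318.75,174.6)),(T,(168.9,192))]),tri([(S,(349.9,175.7)),(T,(182,225))]),tri([(S,(318.75,174.6)),(T,(182,225))]),tri([(S,(349.9,175.7)),(T,(168.9,192))]))
print(atz(T,(174.5,207),150),atz(T,(168.9,192),150),atz(T,(182,225),150),'lid',atz(T,(182,210),76),atz(S,(333.7,194.5),76))
E
```

```text
2.05 [-0.     0.992  0.13  -0.   ] 
 [[ 0.966  0.258 -0.   ]
 [ 0.258 -0.966  0.   ]
 [-0.    -0.    -1.   ]]
(array([522.295, 294.684, 151.913]), [np.float64(2.2), np.float64(2.2)]) (array([524.073, 276.053, 170.127]), [np.float64(44.4), np.float64(44.4)]) (array([517.289, 302.806, 136.759]), [np.float64(52.3), np.float64(52.3)]) (array([472.729, 276.694, 141.691]), [np.float64(1.8), np.float64(1.8)]) (array([565.75 , 310.71 , 152.149]), [np.float64(4.3), np.float64(4.3)])
[520.624 293.867 150.   ] [562.31 308.82 150.  ] [470.836 273.928 150.   ] lid [517.543 288.484  76.   ] [527.325 292.543  76.   ]
```

Emit:
send_rows(
  targets=[
    [-0.4,0,0,-0.05,0,0,0],
    [-0.4,0.01,-0.01,-0.05,0,0,0],
    [-0.4,0.036,-0.042,0,0,0,0],
    [-0.4,0.036,-0.042,0,0,0,0],
    [-0.4,0.036,-0.042,0,0,0,0],
    [-0.4,0.036,-0.042,0,0,0,0],
    [-0.4,0.036,-0.042,0,0,0,0],
    [-0.4,0.036,-0.042,0,0,0,0],
    [-0.4,0.036,-0.042,0,0,0,0],
    [-0.4,0.036,-0.042,0,0,0,0],
  ],
)

```text
time_s: 3.4
eef_pos: [334.4, -94.4, 331.6]
ee_rot: [0.0, 0.992, 0.13, 0.0]
force: [1.6, -0.0, -0.0]
grip_width: 0.7
grip_force: 0.0
```

Emit:
send_rows(
  targets=[
    [-0.4,0.036,-0.042,0,0,0,0],
    [-0.4,0.036,-0.042,0,0,0,0],
    [-0.4,0.036,-0.042,0,0,0,0],
    [-0.4,0.036,-0.042,0,0,0,0],
    [-0.4,0.036,-0.042,0,0,0,0],
    [-0.4,0.036,-0.042,0,0,0,0],
    [-0.4,0.036,-0.042,0,0,0,0],
    [-0.4,0.036,-0.038,0,0,0,0],
    [-0.4,0,0,0,0,0,-0.087],
    [-0.4,0,0,0,0,0,0],
  ],
)

```text
time_s: 4.65
eef_pos: [526.7, 299.2, 330.8]
ee_rot: [0.0, 0.985, 0.173, -0.0]
force: [0.2, 0.3, 0.3]
grip_width: 0.7
grip_force: 0.0
```

```bash
python3 - <<'E'
from h import *
np.set_printoptions(precision=3,suppress=True)
s=ctrl.sense();print(s["time_s"],s["eef_pos"],s["ee_rot"],s["joints"])
W=ctrl.capture("wrist");save(W,"c.png")
for q in("handle","pail"): print(q,[(np.round(d["point"]).tolist(),round(d["score"],2),atz(W,d["point"],150 if q=="handle" else 0)) for d in ctrl.landmark_of(q,W)[:4]])
E
```

```text
4.65 [526.737 299.183 330.847] [ 0.     0.985  0.173 -0.   ] [ 0.323  0.461  1.032 -0.     1.649  1.547]
handle [([118.0, 173.0], 0.92, array([490.214, 444.681, 150.   ])), ([287.0, 194.0], 0.87, array([523.523, 295.122, 150.   ])), ([223.0, 329.0], 0.79, array([366.779, 307.572, 150.   ])), ([76.0, 304.0], 0.69, array([344.491, 455.801, 150.   ]))]
pail [([164.0, 153.0], 0.95, array([486.966, 449.79 ,   0.   ])), ([276.0, 340.0], 0.83, array([268.763, 218.396,   0.   ])), ([287.0, 166.0], 0.75, array([524.465, 294.657,   0.   ])), ([236.0, 266.0], 0.66, array([366.168, 313.892,   0.   ]))]
```

View pics/c.png

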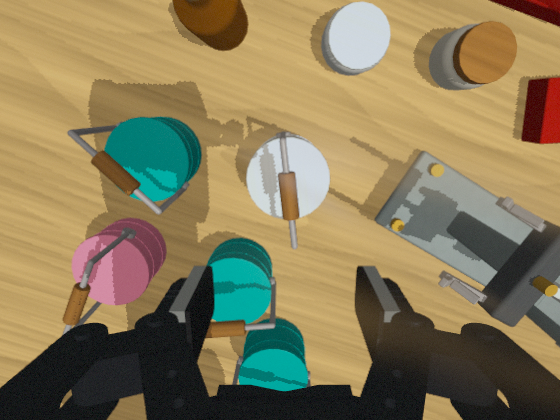

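```bash
python3 - <<'E'
from h import *
np.set_printoptions(precision=1,suppress=True)
W=ctrl.capture("wrist")
a,b,g=[atz(W,p,150) for p in((284,137),(295,246),(288.5,195))];print(a,b,(a+b)/2,g,np.arctan2(*(a-b)[[1,0]]))
a,b=[atz(W,p,225) for p in((523,213),(463,288))];print(a,b,(a+b)/2,np.arctan2(*(a-b)[[1,0]]),np.linalg.norm(a-b))
print([(d["point"],atz(W,d["point"],220),d["score"]) for d in ctrl.landmark_of("saddles",W)[:2]])
E
```

```text
[571.2 314.3 150. ] [478.3 269.5 150. ] [524.8 291.9 150. ] [523.4 292.6 150. ] 0.44941942416713093
[585.3 136.8 225. ] [517.2 149.2 225. ] [551.3 143.  225. ] -0.17945101684215145 69.24556277358151
[]
```

Emit:
send_rows(
  targets=[
    [-0.4,-0.005,0.005,0.03,0,0,-0.08],
    [-0.4,0,0,0.04,0,0,0],
    [-0.4,0,0,0.04,0,0,0],
    [-0.4,0,0,0.04,0,0,0],
    [-0.4,0,0,0.026,0,0,0],
    [-0.4,0,0,0.02,0,0,0],
    [-0.4,0,0,0,0,0,0],
    [0.9,0,0,0,0,0,0],
    [0.9,0,0,0,0,0,0],
    [0.9,0,0,0,0,0,0],
  ],
  squeeze=40,
)

```text
time_s: 6.15
eef_pos: [524.1, 292.9, 136.3]
ee_rot: [-0.0, 0.977, 0.212, 0.001]
force: [0.4, 2.4, 3.5]
grip_width: 0.169
grip_force: 39.0
```

Emit:
send_rows(
  targets=[
    [0.9,0,0,0,0,0,0],
    [0.9,0,0,-0.005,0,0,0],
    [0.9,0,0,-0.015,0,0,0],
    [0.9,0,0,-0.02,0,0,0],
    [0.9,0,0,-0.02,0,0,0],
    [0.9,0,0,-0.02,0,0,0],
    [0.9,0,0,-0.02,0,0,0],
    [0.9,0,0,-0.01,0,0,0],
    [0.9,0,0,-0.005,0,0,0],
    [0.9,0,0,0,0,0,0],
  ],
)

```text
time_s: 7.4
eef_pos: [523.6, 292.4, 250.0]
ee_rot: [0.0, 0.977, 0.212, -0.0]
force: [-0.6, -0.0, -6.5]
grip_width: 0.167
grip_force: 39.1
```

```bash
python3 - <<'E'
from h import *
np.set_printoptions(precision=3,suppress=True)
s=ctrl.sense();print(s["time_s"],s["eef_pos"],s["ee_rot"],s["force"],s["wrist_torque"],s["grip_force"],s["grip_width"])
W=ctrl.capture("wrist");S=ctrl.capture("scene")
def cr(c,x,y,w,h,W,H): return cv2.resize(c["img"][y:y+h,x:x+w],(W,H),interpolation=cv2.INTER_CUBIC)
im=np.hstack([cr(W,160,120,400,300,400,300),cr(S,225,80,160,120,400,300)]);cv2.imwrite("pics/d.png",im[:,:,::-1])
for c in(W,S): print([(np.round(d["point"]).tolist(),d["score"]) for d in ctrl.landmark_of("handle",c)[:4]],[(d["point"],d["score"]) for d in ctrl.landmark_of("saddles",c)[:2]],proj(c,s["eef_pos"]))
E
```

```text
7.4 [523.627 292.43  249.999] [ 0.     0.977  0.212 -0.   ] [-0.645 -0.032 -6.476] [ 0.001 -0.018 -0.014] 39.082138538360596 0.16721292732312518
[([56.0, 172.0], 0.87), ([283.0, 304.0], 0.75)] [] [282.695 283.784]
[([314.0, 141.0], 0.79), ([347.0, 153.0], 0.77), ([336.0, 145.0], 0.7), ([257.0, 164.0], 0.7)] [([322.7, 177.5], 0.7)] [336.592 147.226]
```

View pics/d.png

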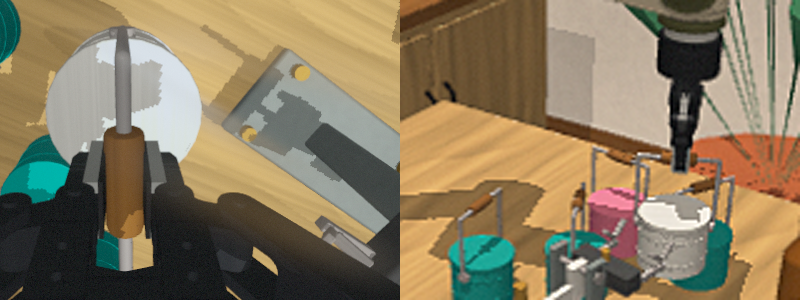

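```bash
python3 - <<'E'
from h import *
np.set_printoptions(precision=1,suppress=True)
W=ctrl.capture("wrist");S=ctrl.capture("scene");T=ctrl.capture("top")
a,b=atz(W,(284,248),264),atz(W,(285,355),264);print(a,b,(a+b)/2,np.linalg.norm(a-b),np.arctan2(*(a-b)[[1,0]]))
n=[[d for d in ctrl.landmark_of(q,c)[:1]] for q in("saddles","knob","pointer","stand") for c in(S,T)]
p=[x[0]["point"] if x else None for x in n]
for i in range(4):
  if p[2*i] and p[2*i+1]: print(tri([(S,p[2*i]),(T,p[2*i+1])]))
print(p)
E
```

```text
[544.3 301.3 264. ] [500.8 280.9 264. ] [522.5 291.1 264. ] 47.99728420423895 0.4377671329859419
(array([547.4, 154.6, 213.2]), [np.float64(3.6), np.float64(3.6)])
(array([514. , -30.7, 242.7]), [np.float64(2.2), np.float64(2.2)])
(array([ 478.5, -245. ,  174. ]), [np.float64(0.2), np.float64(0.2)])
(array([541. ,  58.4,   3.4]), [np.float64(12.9), np.float64(12.9)])
[[318.9, 178.3], [221.6, 192.2], [274.2, 194.4], [295.0, 203.8], [209.3, 253.9], [374.2, 216.4], [294.2, 250.7], [259.5, 198.6]]
```

Emit:
send_rows(
  targets=[
    [0.9,0,0,-0.004,0,0,0.1],
    [0.9,0,0,-0.004,0,0,0.1],
    [0.9,0,0,0,0,0,0.1],
    [0.9,0,0,0,0,0,0.1],
    [0.9,0,0,0,0,0,0.1],
    [0.9,0,0,0,0,0,0.1],
    [0.9,0.013,0.02,0,0,0,0],
    [0.9,0.013,0.025,0,0,0,0],
    [0.9,0.013,0.025,0,0,0,0],
    [0.9,0.013,0.017,0,0,0,0],
  ],
)

```text
time_s: 9.5
eef_pos: [560.4, 196.8, 258.4]
ee_rot: [0.0, 0.996, -0.086, 0.0]
force: [0.8, 0.6, -6.7]
grip_width: 0.172
grip_force: 39.1
```

```bash
python3 - <<'E'
from h import *
np.set_printoptions(precision=3,suppress=True)
s=ctrl.sense();print(s["time_s"],s["eef_pos"],s["ee_rot"],s["joints"])
W=ctrl.capture("wrist");T=ctrl.capture("top")
def cr(c,x,y,w,h,W,H): return cv2.resize(c["img"][y:y+h,x:x+w],(W,H),interpolation=cv2.INTER_CUBIC)
im=np.hstack([cr(W,160,20,400,400,400,400),cr(T,160,130,160,160,400,400)]);cv2.imwrite("pics/e.png",im[:,:,::-1])
print(*ctrl.landmark_of("saddles",W)[:1])
E
```

```text
9.5 [560.404 196.835 258.432] [ 0.     0.996 -0.086  0.   ] [ 0.141  0.452  1.229 -0.     1.461  1.884]
```

View pics/e.png

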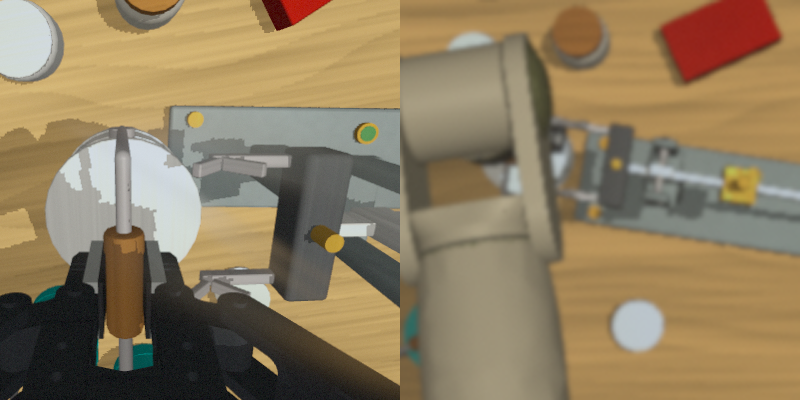

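```bash
python3 - <<'E'
from h import *
W=ctrl.capture("wrist");save(W,"f.png",(340,150,110,170),3.5)
E
```

```text
(no output)
```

View pics/f.png

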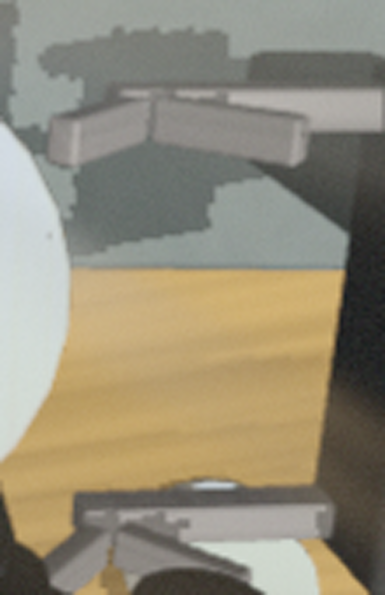

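```bash
python3 - <<'E'
from h import *
np.set_printoptions(precision=1,suppress=True)
W=ctrl.capture("wrist")
a,b=atz(W,(383.7,183.4),216),atz(W,(372.9,305.7),216);print(a,b,(a+b)/2,np.linalg.norm(a-b),np.arctan2(*(a-b)[[1,0]]))
a,b=atz(W,(340+63/3.5,150+140/3.5),229),atz(W,(340+305/3.5,150+140/3.5),229);print(a,b,np.linalg.norm(a-b))
a,b=atz(W,(284,249),272.5),atz(W,(285,358),272.5);print(a,b,(a+b)/2,np.arctan2(*(a-b)[[1,0]]))
a,b=atz(W,(283,150),272.5),atz(W,(285,385),272.5);print(a,b,(a+b)/2,np.arctan2(*(a-b)[[1,0]]))
E
```

```text
[586.1 141.8 216. ] [515.7 154.5 216. ] [550.9 148.1 216. ] 71.57055734560006 -0.17820086039797675
[588.3 157.4 229. ] [582.7 124.5 229. ] 33.44579758279881
[581.9 194.7 272.5] [533.5 202.7 272.5] [557.7 198.7 272.5] -0.16270977819125873
[618.5 188.7 272.5] [519.9 205.  272.5] [569.2 196.9 272.5] -0.163450546601032
```

Emit:
send_rows(
  targets=[
    [0.9,0.001,0.006,0,0,0,0.015],
    [0.9,0,0.01,0,0,0,0],
    [0.9,0,0.012,0,0,0,0],
    [0.9,0,0.012,0,0,0,0],
    [0.9,0,0.007,0,0,0,0],
    [0.9,0,0.003,0,0,0,0],
    [0.9,0,0,0.006,0,0,0],
    [0.9,0,0,0.01,0,0,0],
    [0.9,0,0,0.01,0,0,0],
    [0.9,0,0,0.006,0,0,0],
  ],
)

```text
time_s: 11.0
eef_pos: [551.5, 148.6, 225.2]
ee_rot: [0.0, 0.996, -0.093, -0.001]
force: [-0.1, -0.5, -6.1]
grip_width: 0.171
grip_force: 39.1
```

```bash
python3 - <<'E'
from h import *
np.set_printoptions(precision=3,suppress=True)
s=ctrl.sense();print(s["time_s"],s["eef_pos"],s["force"])
W=ctrl.capture("wrist");S=ctrl.capture("scene")
def cr(c,x,y,w,h,W,H): return cv2.resize(c["img"][y:y+h,x:x+w],(W,H),interpolation=cv2.INTER_CUBIC)
im=np.hstack([cr(W,160,120,300,300,400,400),cr(S,280,120,90,90,400,400)]);cv2.imwrite("pics/g.png",im[:,:,::-1])
E
```

```text
11.0 [551.548 148.601 225.155] [-0.084 -0.52  -6.139]
```

View pics/g.png

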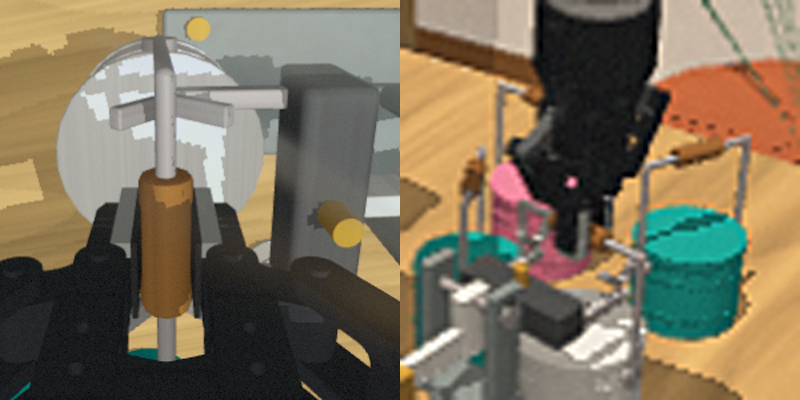

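Emit:
send_rows(
  targets=[
    [0.9,0,0,0.004,0,0,0],
    [0.9,0,0,0.004,0,0,0],
    [0.9,0,0,0.003,0,0,0],
    [0.9,0,0,0.003,0,0,0],
    [0.9,0,0,0.003,0,0,0],
    [0.9,0,0,0.003,0,0,0],
    [0.9,0,0,0.003,0,0,0],
    [0.9,0,0,0.003,0,0,0],
    [0.9,0,0,0.002,0,0,0],
    [0.9,0,0,0,0,0,0],
  ],
)

```text
time_s: 12.35
eef_pos: [551.8, 147.1, 198.5]
ee_rot: [0.001, 0.996, -0.094, -0.0]
force: [-3.8, -9.0, -1.6]
grip_width: 0.17
grip_force: 39.8
```

Emit:
send_rows(
  targets=[
    [0.9,0,0.001,0,0,0,0],
    [0.9,0,0.001,0,0,0,0],
    [0.9,-0.001,0.001,0,0,0,0],
    [0.9,0,0.001,0,0,0,0],
    [0.9,0,0,0,0,0,0],
    [0.9,0,0,0.002,0,0,0],
    [0.9,0,0,0.002,0,0,0],
    [0.9,0,0,0.002,0,0,0],
    [0.9,0,0,0,0,0,0],
    [0.9,0,0,0,0,0,0],
  ],
)

```text
time_s: 13.6
eef_pos: [550.0, 144.6, 192.3]
ee_rot: [0.0, 0.996, -0.094, -0.0]
force: [-1.2, 0.2, -2.3]
grip_width: 0.168
grip_force: 39.6
```

Emit:
send_rows(
  targets=[
    [0.9,0,0,0.001,0,0,0],
    [0.9,0,0,0.001,0,0,0],
    [0.9,0,0,0,0,0,0],
    [0.9,0,0,0,0,0,0],
    [0.9,0,0,0,0,0,0],
    [0.9,0,0,0,0,0,0],
    [0.9,0,0,0,0,0,0],
    [0.9,0,0,0,0,0,0],
    [0.9,0,0,0,0,0,0],
    [0.9,0,0,0,0,0,0],
  ],
)

```text
time_s: 14.85
eef_pos: [550.2, 144.5, 191.4]
ee_rot: [0.0, 0.996, -0.093, 0.001]
force: [-4.6, -2.2, 6.5]
grip_width: 0.171
grip_force: 40.6
```

Emit:
send_rows(
  targets=[
    [0.9,0,0.0003,-0.0006,0,0,0],
    [0.9,0,0,0,0,0,0],
    [0.6,0,0,0,0,0,0],
    [0.5,0,0,0,0,0,0],
    [0.4,0,0,0,0,0,0],
    [0.35,0,0,0,0,0,0],
    [0.35,0,0,0,0,0,0],
    [0.35,0,0,0,0,0,0],
    [0.35,0,0,0,0,0,0],
    [0.35,0,0,0,0,0,0],
  ],
  squeeze=20,
)

```text
time_s: 16.1
eef_pos: [550.0, 144.5, 190.9]
ee_rot: [0.0, 0.996, -0.093, -0.0]
force: [0.6, 0.3, 0.4]
grip_width: 0.326
grip_force: 0.0
```

Emit:
send_rows(
  targets=[
    [0.35,0,0,-0.004,0,0,0],
    [0.35,0,0,-0.008,0,0,0],
    [0.35,0,0,-0.012,0,0,0],
    [0.35,0,0,-0.02,0,0,0],
    [0.35,0,0,-0.03,0,0,0],
    [0.35,0,0,-0.036,0,0,0],
    [1,0,0.035,-0.02,0,0,0],
    [1,0,0.04,0,0,0,0],
    [1,0.001,0.04,0,0,0,0],
    [1,0.001,0.03,0,0,0,0],
  ],
)

```text
time_s: 17.35
eef_pos: [524.6, 0.3, 321.9]
ee_rot: [0.0, 0.996, -0.094, 0.001]
force: [0.7, -0.3, -0.8]
grip_width: -0.002
grip_force: 0.0
```

```bash
python3 - <<'E'
from h import *
np.set_printoptions(precision=3,suppress=True)
s=ctrl.sense();print(s["time_s"],s["eef_pos"],s["ee_rot"],s["force"],s["grip_width"])
W=ctrl.capture("wrist");S=ctrl.capture("scene")
def cr(c,x,y,w,h,W,H): return cv2.resize(c["img"][y:y+h,x:x+w],(W,H),interpolation=cv2.INTER_CUBIC)
im=np.hstack([cr(W,0,0,560,420,480,360),cr(S,180,130,170,170,300,300)[:].repeat(1,0) if 0 else cv2.resize(S["img"][120:312,185:345],(300,360),interpolation=cv2.INTER_CUBIC)]);cv2.imwrite("pics/i.png",im[:,:,::-1])
print(ctrl.landmark_of("knob",W)[:2],[atz(W,d["point"],249) for d in ctrl.landmark_of("knob",W)[:2]])
print([ctrl.landmark_of(k,S)[:1] for k in("pointer","index","handle")])
E
```

```text
17.35 [524.635   0.301 321.926] [ 0.     0.996 -0.094  0.001] [ 0.679 -0.331 -0.766] -0.002463168070763673
[{'point': [341.1, 225.6], 'score': 0.85}] [array([520.126, -34.755, 249.   ])]
[[{'point': [205.4, 236.8], 'score': 0.65}], [{'point': [207.7, 247.9], 'score': 0.82}], [{'point': [318.2, 184.1], 'score': 0.96}]]
```

View pics/i.png

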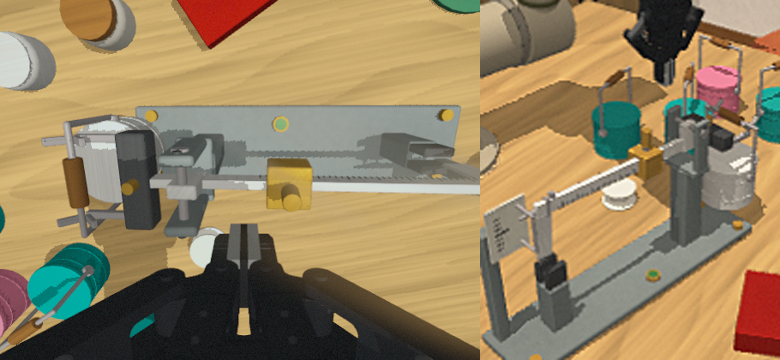

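Emit:
send_rows(
  targets=[
    [1,0.001,0,0.02,0,0,0],
    [1,0,0,0.025,0,0,0],
    [1,0,0,0.02,0,0,0],
    [1,0,0,0.011,0,0,0],
    [1,0,0.003,0,0,0,0],
    [1,0,0.003,0,0,0,0],
    [1,0,0.003,0,0,0,0],
    [1,0,0.003,0,0,0,0],
    [1,0,0.003,0,0,0,0],
    [1,0,0.003,0,0,0,0],
  ],
)

```text
time_s: 18.95
eef_pos: [522.8, -16.1, 245.2]
ee_rot: [-0.0, 0.996, -0.093, 0.0]
force: [0.0, 1.9, 2.3]
grip_width: 0.005
grip_force: 1.4
```

Emit:
send_rows(
  targets=[
    [1,0,0.003,0,0,0,0],
    [1,0,0.003,0,0,0,0],
    [1,0,0.003,0,0,0,0],
    [1,0,0.003,0,0,0,0],
    [1,0,0.003,0,0,0,0],
    [1,0,0.003,0,0,0,0],
    [1,0,0.003,0,0,0,0],
    [1,0,0.003,0,0,0,0],
    [1,0,0.003,0,0,0,0],
    [1,0,0.003,0,0,0,0],
  ],
)

```text
time_s: 20.2
eef_pos: [517.1, -45.9, 244.9]
ee_rot: [0.0, 0.996, -0.093, 0.0]
force: [2.5, 3.1, 1.9]
grip_width: -0.001
grip_force: 1.3
```

Emit:
send_rows(
  targets=[
    [1,0,0.003,0,0,0,0],
    [1,0,0.003,0,0,0,0],
    [1,0,0.003,0,0,0,0],
    [1,0,0.003,0,0,0,0],
    [1,0,0.003,0,0,0,0],
    [1,0,0.003,0,0,0,0],
    [1,0,0.003,0,0,0,0],
    [1,0,0.003,0,0,0,0],
    [1,0,0.003,0,0,0,0],
    [1,0,0.003,0,0,0,0],
  ],
)

```text
time_s: 21.45
eef_pos: [511.4, -75.3, 244.8]
ee_rot: [-0.0, 0.996, -0.093, -0.0]
force: [2.5, 1.9, 0.1]
grip_width: -0.005
grip_force: 1.2
```

```bash
cat > m.py <<'E'
from h import *
np.set_printoptions(precision=1,suppress=True)
s=ctrl.sense();print(s["time_s"],s["eef_pos"],s["force"])
W=ctrl.capture("wrist");S=ctrl.capture("scene")
O=np.array([533.3,48.4]);u=np.array([.176,.984])
print("tcp",(s["eef_pos"][:2]-O)@u)
for c in(W,S):
  for d in ctrl.landmark_of("knob",c)[:1]:
    p=atz(c,d["point"],252);print("knob",d,p,(p[:2]-O)@u)
p=[ctrl.landmark_of(k,S)[:1] for k in("pointer","index")]
print([x[0]["point"] if x else None for x in p])
E
python3 m.py
```

```text
21.45 [511.4 -75.3 244.8] [2.5 1.9 0.1]
tcp -125.56786027683103
knob {'point': [332.6, 289.8], 'score': 0.58} [508.8 -95.  252. ] -145.41374402186014
knob {'point': [255.7, 201.9], 'score': 0.68} [506.4 -95.  252. ] -145.83270570839082
[[205.6, 242.8], [206.2, 244.5]]
```

Emit:
send_rows(
  targets=[
    [1,0,-0.002,0,0,0,0],
    [1,0,-0.003,0,0,0,0],
    [1,0,0,0,0,0,0],
    [1,0,0,0,0,0,0],
    [1,0,0,0,0,0,0],
    [1,0,0,0,0,0,0],
    [1,0,0,0,0,0,0],
    [1,0,0,0,0,0,0],
    [1,0,0,0,0,0,0],
    [1,0,0,0,0,0,0],
  ],
)

```text
time_s: 23.0
eef_pos: [512.4, -70.2, 244.9]
ee_rot: [-0.0, 0.996, -0.093, -0.0]
force: [0.1, 0.2, -0.7]
grip_width: 0.001
grip_force: 0.0
```

```bash
python3 - <<'E'
from h import *
S=ctrl.capture("scene");save(S,"j.png",(180,200,60,80),7)
print(ctrl.sense()["time_s"],[ctrl.landmark_of(k,S)[:1] for k in("pointer","index")])
E
```

```text
23.05 [[{'point': [204.1, 235.4], 'score': 0.86}], [{'point': [284.3, 371.3], 'score': 0.73}]]
```

View pics/j.png

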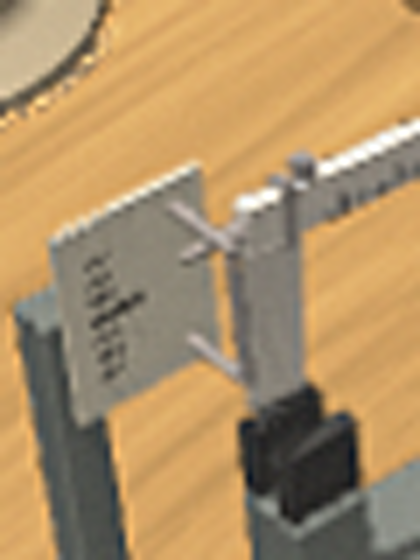

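Emit:
send_rows(
  targets=[
    [1,0,0.003,0,0,0,0],
    [1,0,0.002,0,0,0,0],
    [1,0,0.002,0,0,0,0],
    [1,0,0.002,0,0,0,0],
    [1,0,0.002,0,0,0,0],
    [1,0,0.002,0,0,0,0],
    [1,0,0.002,0,0,0,0],
    [1,0,-0.002,0,0,0,0],
    [1,0,-0.003,0,0,0,0],
    [1,0,0,0,0,0,0],
  ],
)

```text
time_s: 24.4
eef_pos: [510.6, -79.9, 245.0]
ee_rot: [0.0, 0.996, -0.093, 0.0]
force: [0.3, -0.6, -0.1]
grip_width: -0.003
grip_force: 0.0
```

Emit:
send_rows(
  targets=[
    [1,0,0,0,0,0,0],
    [1,0,0,0,0,0,0],
    [1,0,0,0,0,0,0],
    [1,0,0,0,0,0,0],
    [1,0,0,0,0,0,0],
    [1,0,0,0,0,0,0],
    [1,0,0,0,0,0,0],
    [1,0,0,0,0,0,0],
    [1,0,0,0,0,0,0],
    [1,0,0,0,0,0,0],
  ],
)

```text
time_s: 25.65
eef_pos: [510.5, -80.0, 244.9]
ee_rot: [-0.0, 0.996, -0.093, -0.0]
force: [-0.1, 0.3, -0.2]
grip_width: -0.004
grip_force: 0.0
```

```bash
cat > p.py <<'E'
from h import *
np.set_printoptions(precision=1,suppress=True)
s=ctrl.sense();O=np.array([533.3,48.4]);u=np.array([.176,.984])
print(s["time_s"],"tcp",(s["eef_pos"][:2]-O)@u,s["force"])
for _ in range(3):
  S=ctrl.capture("scene");print([[np.array(d["point"]) for d in ctrl.landmark_of(k,S)[:1]] for k in("pointer","index","knob")])
cv2.imwrite("last.png",S["img"][:,:,::-1])
E
python3 p.py
```

```text
25.65 tcp -130.38376594770318 [-0.1  0.3 -0.2]
[[array([206.6, 242.6])], [array([206.5, 245.5])], [array([251.7, 201.1])]]
[[array([203.6, 239.1])], [array([206.4, 246.6])], [array([252. , 204.5])]]
[[array([206.1, 241.4])], [array([206. , 246.8])], [array([252.9, 204.1])]]
```

```bash
cat > t.py <<'E'
from h import *
S=ctrl.capture("scene");cv2.imwrite("last.png",S["img"][:,:,::-1])
ref=cv2.resize(cv2.imread("pics/j.png"),(60*8,80*8),interpolation=cv2.INTER_AREA)
cur=cv2.resize(S["img"][200:280,180:240,::-1],None,fx=8,fy=8,interpolation=cv2.INTER_CUBIC)
P=np.array([533.3-.176*300,48.4-.984*300])
d=proj(S,np.array([*P,227.]))-proj(S,np.array([*P,205.]));print("px for 22mm",d)
for b in((26,26,20,12),(28,27,10,8),(30,20,22,16)):
  x,y,w,h=[8*v for v in b];t=ref[y:y+h,x:x+w]
  y0=max(0,y-40);win=cur[y0:y+h+160,x-40:x+w+40]
  r=cv2.matchTemplate(win,t,cv2.TM_CCOEFF_NORMED);_,v,_,l=cv2.minMaxLoc(r)
  dx,dy=(l[0]-40)/8,(l[1]+y0-y)/8;print(v,dx,dy,"pointer mm",22+22*dy/d[1])
E
python3 t.py
```

```text
px for 22mm [-0.96043761 -7.31732956]
0.8544822335243225 0.625 2.0 pointer mm 15.98687736612851
0.8279482126235962 0.875 1.75 pointer mm 16.738517695362447
0.9311645030975342 0.25 2.0 pointer mm 15.98687736612851
```

Emit:
send_rows(
  targets=[
    [1,0,0.003,0,0,0,0],
    [1,0,0.0015,0,0,0,0],
    [1,0,0.0015,0,0,0,0],
    [1,0,0.0015,0,0,0,0],
    [1,0,0.0015,0,0,0,0],
    [1,0,0.001,0,0,0,0],
    [1,0,0,0,0,0,0],
    [1,0,-0.002,0,0,0,0],
    [1,0,-0.004,0,0,0,0],
    [1,0,-0.004,0,0,0,0],
  ],
)

```text
time_s: 27.55
eef_pos: [510.6, -79.8, 244.9]
ee_rot: [0.0, 0.996, -0.093, 0.0]
force: [0.1, 0.7, -0.3]
grip_width: 0.001
grip_force: 0.0
```

Emit:
send_rows(
  targets=[
    [1,0,0,0,0,0,0],
    [1,0,0,0,0,0,0],
    [1,0,0,0,0,0,0],
    [1,0,0,0,0,0,0],
    [1,0,0,0,0,0,0],
    [1,0,0,0,0,0,0],
    [1,0,0,0,0,0,0],
    [1,0,0,0,0,0,0],
    [1,0,0,0,0,0,0],
    [1,0,0,0,0,0,0],
  ],
)

```text
time_s: 28.8
eef_pos: [510.6, -80.0, 244.9]
ee_rot: [-0.0, 0.996, -0.093, 0.0]
force: [0.0, 0.2, 0.2]
grip_width: 0.001
grip_force: 0.0
```

```bash
python3 p.py; python3 t.py
```

```text
28.8 tcp -130.38443102256363 [0.  0.2 0.2]
[[array([205.6, 242.3])], [array([205.1, 245.7])], [array([250.6, 207.3])]]
[[array([206.5, 244. ])], [array([206.9, 245.9])], [array([250.8, 206.3])]]
[[array([205.5, 245.3])], [array([317.4, 180.2])], [array([250.6, 208. ])]]
px for 22mm [-0.96043761 -7.31732956]
0.7652223110198975 0.875 5.75 pointer mm 4.712272427619471
0.712809681892395 0.75 5.875 pointer mm 4.336452263002503
0.8428763747215271 0.625 5.25 pointer mm 6.215553086087342
```

Emit:
send_rows(
  targets=[
    [1,0,0.004,0,0,0,0],
    [1,0,0.003,0,0,0,0],
    [1,0,0.002,0,0,0,0],
    [1,0,0.001,0,0,0,0],
    [1,0,0.001,0,0,0,0],
    [1,0,0.0005,0,0,0,0],
    [1,0,0,0,0,0,0],
    [1,0,-0.002,0,0,0,0],
    [1,0,-0.004,0,0,0,0],
    [1,0,-0.006,0,0,0,0],
  ],
)

```text
time_s: 30.7
eef_pos: [510.7, -79.2, 244.9]
ee_rot: [0.0, 0.996, -0.094, -0.0]
force: [-0.1, 0.4, -0.0]
grip_width: 0.001
grip_force: 0.0
```

Emit:
send_rows(
  targets=[
    [1,0,-0.003,0,0,0,0],
    [1,0,0,-0.02,0,0,0],
    [1,0,0,-0.03,0,0,0],
    [1,0,0,-0.02,0,0,0],
    [1,0,0,0,0,0,0],
    [1,0,0,0,0,0,0],
    [1,0,0,0,0,0,0],
    [1,0,0,0,0,0,0],
    [1,0,0,0,0,0,0],
    [1,0,0,0,0,0,0],
  ],
)

```text
time_s: 31.95
eef_pos: [511.2, -76.6, 314.8]
ee_rot: [-0.0, 0.996, -0.093, -0.0]
force: [0.2, -0.8, 0.1]
grip_width: -0.002
grip_force: 0.0
```

```bash
python3 p.py; python3 t.py; python3 -c "
import cv2
im=cv2.imread('last.png')
a=cv2.resize(im[200:280,180:240],None,fx=6,fy=6,interpolation=cv2.INTER_CUBIC);b=cv2.resize(im[120:280,180:340],(480,480))
cv2.imwrite('pics/k.png',cv2.hconcat([a[:480,:320],b]))"
```

```text
31.95 tcp -126.89350965435193 [ 0.2 -0.8  0.1]
[[array([205.6, 243.3])], [array([206. , 244.1])], [array([250.3, 206.9])]]
[[array([207.6, 244.4])], [array([207.9, 248.5])], [array([250.8, 204.2])]]
[[array([207. , 243.4])], [array([209.3, 245.6])], [array([251.1, 206.5])]]
px for 22mm [-0.96043761 -7.31732956]
0.7643928527832031 0.875 5.75 pointer mm 4.712272427619471
0.7145366072654724 0.75 5.875 pointer mm 4.336452263002503
0.8418853878974915 0.625 5.25 pointer mm 6.215553086087342
```

View pics/k.png

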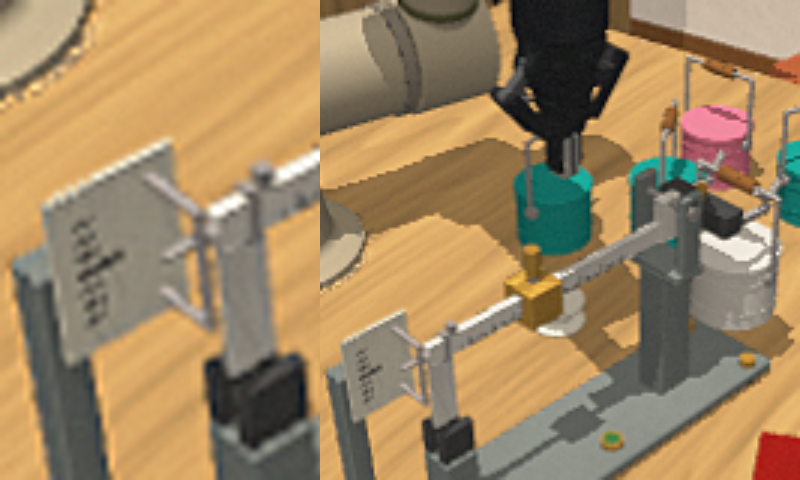

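Emit:
send_rows(
  targets=[
    [1,0,0,0.03,0,0,0],
    [1,0,0,0.03,0,0,0],
    [1,0,0,0.01,0,0,0],
    [1,0,0.004,0,0,0,0],
    [1,0,0.004,0,0,0,0],
    [1,0,0.003,0,0,0,0],
    [1,0,0.002,0,0,0,0],
    [1,0,0.001,0,0,0,0],
    [1,0,0.001,0,0,0,0],
    [1,0,0.001,0,0,0,0],
  ],
)

```text
time_s: 33.85
eef_pos: [508.2, -92.0, 244.9]
ee_rot: [-0.0, 0.996, -0.093, -0.0]
force: [1.7, 2.2, -1.3]
grip_width: -0.002
grip_force: 0.9
```

Emit:
send_rows(
  targets=[
    [1,0,0.0005,0,0,0,0],
    [1,0,0,0,0,0,0],
    [1,0,-0.002,0,0,0,0],
    [1,0,-0.004,0,0,0,0],
    [1,0,-0.006,0,0,0,0],
    [1,0,0,0,0,0,0],
    [1,0,0,0,0,0,0],
    [1,0,0,0,0,0,0],
    [1,0,0,0,0,0,0],
    [1,0,0,0,0,0,0],
  ],
)

```text
time_s: 35.1
eef_pos: [510.3, -81.1, 244.9]
ee_rot: [-0.0, 0.996, -0.094, -0.0]
force: [0.2, 0.6, -0.1]
grip_width: 0.0
grip_force: 0.0
```

Emit:
send_rows(
  targets=[
    [1,0,0,0,0,0,0],
    [1,0,0,0,0,0,0],
    [1,0,0,0,0,0,0],
    [1,0,0,0,0,0,0],
    [1,0,0,0,0,0,0],
    [1,0,0,0,0,0,0],
    [1,0,0,0,0,0,0],
    [1,0,0,0,0,0,0],
    [1,0,0,0,0,0,0],
    [1,0,0,0,0,0,0],
  ],
)

```text
time_s: 36.35
eef_pos: [510.4, -81.0, 244.9]
ee_rot: [-0.0, 0.996, -0.093, -0.0]
force: [0.3, -0.0, 0.4]
grip_width: 0.001
grip_force: 0.0
```

```bash
python3 p.py; python3 t.py; python3 -c "
from h import *
S=ctrl.capture('scene')
for z in (227,205,183): print(z,proj(S,np.array([533.3-.176*300,48.4-.984*300,z])))"
```

```text
36.35 tcp -131.3953505223453 [ 0.3 -0.   0.4]
[[array([206.9, 246.3])], [array([204.4, 246.7])], [array([253.7, 207.4])]]
[[array([205.6, 245.1])], [array([208. , 246.5])], [array([253.8, 208.4])]]
[[array([316.2, 222. ])], [array([207.3, 245.5])], [array([249.1, 204. ])]]
px for 22mm [-0.96043761 -7.31732956]
0.7409770488739014 1.125 6.5 pointer mm 2.4573514399176624
0.6918168067932129 1.0 6.75 pointer mm 1.7057111106837262
0.8072528839111328 0.75 6.0 pointer mm 3.9606320983855348
227 [207.03570078 237.31592928]
205 [207.99613839 244.63325885]
183 [208.93654358 251.75745709]
```

Emit:
send_rows(
  targets=[
    [1,0,-0.005,0,0,0,0],
    [1,0,0,-0.02,0,0,0],
    [1,0,0,-0.03,0,0,0],
    [1,0,0,-0.03,0,0,0],
    [1,0,0,0,0,0,0],
    [1,0,0,0,0,0,0],
    [1,0,0,0,0,0,0],
    [1,0,0,0,0,0,0],
    [1,0,0,0,0,0,0],
    [1,0,0,0,0,0,0],
  ],
)

```text
time_s: 38.3
eef_pos: [511.3, -76.1, 324.8]
ee_rot: [-0.0, 0.996, -0.093, -0.0]
force: [-0.6, 0.3, -0.4]
grip_width: -0.003
grip_force: 0.0
```

```bash
python3 p.py; python3 t.py; python3 -c "
from rig import ctrl
print(ctrl.finish_job())"
```

```text
38.3 tcp -126.40953485493382 [-0.6  0.3 -0.4]
[[array([203.9, 245.7])], [array([208.2, 246.5])], [array([251.7, 206.3])]]
[[array([206.7, 245.2])], [array([205.8, 245.5])], [array([248.3, 205.9])]]
[[array([207.3, 244.2])], [array([208.8, 244.3])], [array([250.9, 206.5])]]
px for 22mm [-0.96043761 -7.31732956]
0.7414001226425171 1.125 6.5 pointer mm 2.4573514399176624
0.7018639445304871 0.75 6.875 pointer mm 1.329890946066758
0.8078943490982056 0.75 6.0 pointer mm 3.9606320983855348
the job is handed in; nothing more can be done
None
```

I hung the pail in both saddles and handed the job in at about 38 s with the gripper clear of everything; by my last camera estimates the pointer rests 1–4 mm above the index line (limit 8 mm), but the hand-in returned no verdict.

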